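# Turn the polishing station's status sign round

## Robot

A 6-joint arm with a two-finger parallel gripper is mounted at the origin on the work surface. World frame = base frame: x ahead of the robot, y to its left, z up, the work surface at z = 0. Lengths are in m, angles in rad, forces in N, time in s.
With the tool pointing down it reaches from about 0.275 to 0.725 m from the base axis. Payload 15.9 kg.
Tool frame: the origin (TCP) lies on the mounting face of the last link; the fingertips stand 173 mm ahead of it and the grasp point (between the pads) lies 155 mm ahead of it; z points along the fingers, y is the line along which they close (so a half turn about z gives the same grasp; the last joint's range is limited). The gripper opens to 85 mm and grips with 20 to 120 N. Pads are 22 mm wide; open, the fingers measure 114 mm over their backs; the gripper's body (76 mm by 85 mm) begins 54 mm behind the grasp point. The pads swing forward as they close: fully open they stand 13 mm farther back than shut.
Start: joints at [1.177, 0.213, -0.034, 1.323, 0, 1.571], TCP at [0.192, 0.462, 0.405] pointing down, gripper open.
Joint ranges: [-2.98, 2.98], [-0.74, 1.72], [-1.14, 1.35], [-2.1, 2.04], [-1.57, 1.44], [-3.14, 3.14]. Speed limits (rad/s): [1.89, 1.89, 2.39, 2.57, 3.14, 3.14].

## Interface

Orientations are given as a unit quaternion [w, x, y, z].
In Python, from workcell import * gives the robot as it stands. The module is installed in compiled form; this text tells all that it offers. Calls block until the motion is done:
- move_pose(position, orientation): joint-space move of the TCP to a pose.
- servo_line(position, velocity=0.15, frame=None): straight line of the TCP; frame=None keeps the orientation; velocity is the mean speed in m/s.
- movej(angles): joint-space move.
- let_go() and gripper_close(newtons=None): open the fingers fully, or close them until they stop; newtons is the grip in N (None keeps the last).
- wait(seconds).
- ik(position, orientation): joint angles nearest the present ones, or None.
- read_camera(name): name is "scene" or "top"; returns the picture (480x640x3 uint8, red, green, blue); there is no depth.
- camera_model(name): a dict with "intrinsics" (3x3 intrinsics, pixels), "R" (3x3) and "t" (3): a world point X has camera coordinates R X + t. Camera axes: x right, y down, z forward; pixel columns grow to the right and rows downward; lengths in m; the calibration is good to about 2 mm. A picture is of the moment at which its call begins. camera_model takes no time and is no camera call.
A pose or a line that the arm cannot do raises MotionError and nothing moves.
- hand_in(): hands the job in; it is judged then, once.
Trained networks look in the newest picture that a camera, given by its name, has taken for a name from the list of things; names that differ only in an ending like _2 or _b are one class to them, and where a whole thing is asked for, a point or a joint stands for the part that bears it (a point fixed in the world has none). Each returns a list of dicts, best first, with "confidence" (0 to 1); they miss things now and then, are a little off and sometimes report something else, mostly with a low value. They report only what shows in the picture. A call takes as long as a camera call.
- boxes_of(camera, thing): "location" ([row, column] in pixels, amid what is visible of it).
- regions_of(camera, thing): "region" (480x640 bool, what is visible of it) and "location" ([row, column] in pixels, amid what is visible of it).
- pinpoint(camera, thing): "location" ([row, column] in pixels: a listed point, or the origin of a listed thing).
Readings, each from a call of its own:
- current_clock(): time.
- current_joint_pos(): joint angles.
- current_joint_vel(): joint speeds.
- current_joint_efforts(): joint torques, N m.
- current_eef_pos(): TCP position.
- current_tcp_rot(): TCP orientation.
- current_force(): force on the tool from outside, world axes, zero at the start.
- current_moment(): the same for the moment, N m.
- current_gripper_width(): finger opening in m.
- current_grip_force(): force on a finger pad.
Only numpy, scipy, OpenCV 4.12 (cv2) and the standard library are available. Lean on these libraries where they do the work, as an engineer would, in place of code of your own. Each camera call takes 0.05 s, during which the arm holds its last target. There are 200 camera calls.

## Task

The polishing station is changing its status. On the sloped console, pull the lock cap up to free the white two-sided sign, turn the sign half a turn (either way) so that the face with the two bars looks out over the cap in place of the face with the ring, then push the cap fully home again so that it locks the sign. Leave the bottle, the specimen puck and the beaker standing where they are.

Things in the scene. Friction and masses are not known exactly. Their poses are not given: they have to be found in the camera images.
- console: fixed white wedge console, 220 mm wide (y), 210 mm deep (x). Origin on the bench under the centre of its slope, which is 100 mm up. The slope rises to its +x at 30 deg; yaw is near pi: it faces away from the robot. Uphill is U = (cos 30, 0, sin 30), its normal N = (-sin 30, 0, cos 30). Sign and cap stand along N, so a tool square to them points along -N, 30 deg from vertical
- sign (a joint): turn of the sign about its axis (along N), rad. 0: ring face looks downhill over the cap; +pi or -pi: bar face does. Positive is anticlockwise seen from above. Starts within 0.03 of 0. Unlocked it turns either way to 3.44 and stays where left (friction 0.06 N m). With the pin in a notch of the disc it is locked, with about 0.04 rad of play each way
- sign_top (a point): middle of the sign's upper edge, on the axis, 125 mm above the slope along N; z axis = N, x axis square to the plate (U at joint 0). Sign: white plate 100 mm wide, 95 tall (30 to 125 mm above the slope), 12 thick, on a 20 mm stem; one face has a raised ring 44 mm across, the other two raised bars, all lower than 90 mm above the slope. It can be pinched across its thickness by the top edge
- sign_pivot (a point): point where the sign's axis meets the slope, the slope's centre. Under the sign an aluminium index disc, 162 mm across, turns with it; its raised rim is 16 mm above the slope, with two notches 16 mm wide half a turn apart, one before each face of the plate, for the lock pin. Off a notch the pin lands on the rim and the cap stops some 11 mm short of home
- lock (a joint): lift of the lock cap along N, m: 0 fully home (locked), 0.022 fully up (stop). Above 0.012 the pin is clear of the disc's rim and the sign can turn. Stiff: takes about 5 N either way and stays where it is left
- cap_top (a point): centre of the lock cap's top. Ribbed black round cap, 34 mm across, 36 tall, on a 10 mm round-nosed pin, 75 mm downhill of the sign's axis; top 70 mm above the slope when home, 92 when up; underside 34 mm above the slope when home. Below it a steel bracket 24 mm wide across the slope (30 at its foot), top 30 mm above the slope. The turning plate clears the cap by 7 mm
- bottle: bystander: white bottle 62 mm in diameter, 170 mm tall, origin under its centre
- puck: bystander: steel specimen puck 70 mm in diameter with a stub, 60 mm tall, origin under its centre
- beaker: bystander: grey beaker 74 mm in diameter, 100 mm tall, origin under its centre

How it is judged:
On the way, in this order (a step that is already met when the one before it is completed fails the run):
1. the lock cap is pulled up clear of the disc (by more than 15 mm) (value of joint lock above 0.015 m), for 0.2 s.
2. with the cap still up, the sign is turned half a turn either way (within 0.15 rad) (value of joint lock above 0.011 m and (value of joint sign between 2.99 and 3.29 rad or value of joint sign between -3.29 and -2.99 rad)), for 0.2 s.
At the end, for the whole second after the job is handed in: the cap is home (within 3 mm), the sign is half a turn from 0 (within 0.08 rad) with the bars facing downhill over the cap, and bottle, puck and beaker stand upright (within 0.2 rad) (value of joint lock below 0.003 m and (value of joint sign between 3.06 and 3.22 rad or value of joint sign between -3.22 and -3.06 rad) and angle between each of bottle, puck, beaker's own z axis and vertical below 0.2 rad); the robot touches nothing.
It fails at once if the bottle is moved by more than 20 mm (distance of bottle from where it was at the start of the episode above 0.02 m).
It fails at once if the puck is moved by more than 20 mm (distance of puck from where it was at the start of the episode above 0.02 m).
It fails at once if the beaker is moved by more than 20 mm (distance of beaker from where it was at the start of the episode above 0.02 m).
It also fails if it takes over 70 s, if anything falls off the work surface, if the arm or the gripper's body presses on something with over 40 N, if the wrist force passes 120 N, or if a joint passes its speed limit or range.

## Working session

There is one attempt and no reset: what is moved stays moved. The work goes in short steps, each a Python script; the robot and the scene stay as the last script left them, time stands still between calls to the robot, and variables do not carry over. Pictures are saved under pics/ and viewed, at most 10 in all, crops included, and the job is handed in when it is done.

```bash
mkdir -p pics; cat > a.py <<'E'
from workcell import *
import cv2, numpy as np
for c in ("scene","top"):
    im=read_camera(c); cv2.imwrite(f"pics/{c}1.png",im[:,:,::-1])
    m=camera_model(c); print(c,np.round(m["intrinsics"],1).tolist(),np.round(m["R"],4).tolist(),np.round(m["t"],4).tolist())
    for t in ("console","sign_top","sign_pivot","cap_top","bottle","puck","beaker"):
        print(c,t,[(np.round(d["location"],1).tolist(),round(float(d["confidence"]),2)) for d in pinpoint(c,t)[:3]])
print(current_clock(),current_eef_pos(),current_tcp_rot(),current_gripper_width())
E
python3 a.py
```

```text
scene [[470.3, 0.0, 321.8], [0.0, 470.3, 233.3], [0.0, 0.0, 1.0]] [[-0.2649, 0.9643, 0.0019], [0.6059, 0.168, -0.7776], [-0.7501, -0.2049, -0.6288]] [0.0716, -0.2357, 1.4703]
scene console [([279.9, 341.9], 0.67)]
scene sign_top [([218.7, 334.7], 0.71)]
scene sign_pivot [([246.7, 343.9], 0.77), ([283.4, 343.5], 0.26)]
scene cap_top [([267.8, 321.2], 0.64)]
scene bottle [([249.1, 253.4], 0.69)]
scene puck [([327.6, 431.1], 0.81)]
scene beaker [([291.9, 453.2], 0.86)]
top [[487.1, 0.0, 321.7], [0.0, 487.1, 240.8], [0.0, 0.0, 1.0]] [[0.0175, -0.9998, 0.0091], [-0.9924, -0.0185, -0.1216], [0.1217, -0.0069, -0.9925]] [0.0364, 0.5485, 0.9593]
top console [([249.5, 287.6], 0.66)]
top sign_top [([203.9, 288.8], 0.65), ([280.4, 397.8], 0.21)]
top sign_pivot [([245.1, 286.0], 0.97), ([203.4, 284.9], 0.21)]
top cap_top [([192.4, 292.9], 0.53)]
top bottle [([284.1, 396.9], 0.59)]
top puck [([208.6, 194.7], 0.59)]
top beaker [([262.0, 170.2], 0.65)]
0.8 [0.19184066 0.46170096 0.4047088 ] [ 1.59562026e-05  1.95643683e-01  9.80675048e-01 -9.95880254e-06] 0.08566001662225764
```

View pics/scene1.png

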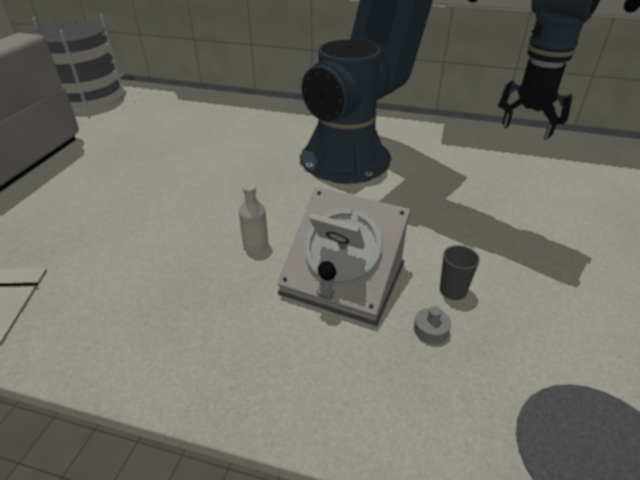

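View pics/top1.png

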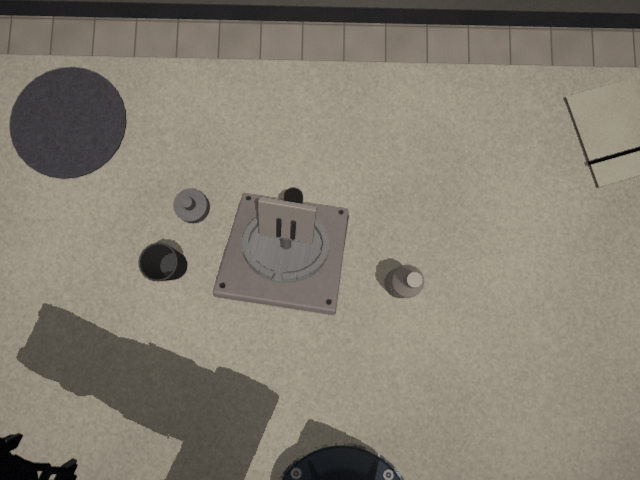

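```bash
cat > fit.py <<'E'
from workcell import *
import numpy as np
from scipy.optimize import least_squares
M={c:camera_model(c) for c in("scene","top")}
def proj(c,X):
    m=M[c]; q=np.array(m["intrinsics"])@(np.array(m["R"])@X+np.array(m["t"])); return q[[1,0]]/q[2]
obs={"console":([279.9,341.9],[249.5,287.6]),"sign_top":([218.7,334.7],[203.9,288.8]),"sign_pivot":([246.7,343.9],[245.1,286.0]),"cap_top":([267.8,321.2],[192.4,292.9]),"bottle":([249.1,253.4],[284.1,396.9]),"puck":([327.6,431.1],[208.6,194.7]),"beaker":([291.9,453.2],[262,170.2])}
for k,o in obs.items():
    f=lambda X:np.r_[proj("scene",X)-o[0],proj("top",X)-o[1]]
    r=least_squares(f,[.5,0,.1]); print(k,r.x.round(4),r.fun.round(1))
s,c=.5,3**.5/2
def pts(p):
    x,y,w=p; R=np.array([[np.cos(w),-np.sin(w),0],[np.sin(w),np.cos(w),0],[0,0,1]])
    L=lambda u,v,n:np.array([x,y,0])+R@np.array([u*c-n*s,v,.1+u*s+n*c])
    return {"console":np.array([x,y,0]),"sign_top":L(0,0,.125),"sign_pivot":L(0,0,0),"cap_top":L(-.075,0,.07)}
for w0 in(0,np.pi):
    f=lambda p:np.concatenate([np.r_[proj("scene",X)-obs[k][0],proj("top",X)-obs[k][1]] for k,X in pts(p).items()])
    r=least_squares(f,[.5,0.05,w0],loss="soft_l1",f_scale=2); print(r.x,r.cost,r.fun.round(1)); print({k:v.round(4) for k,v in pts(r.x).items()})
E
python3 fit.py
```

```text
console [0.5317 0.1177 0.0033] [ 0.  -0.2  0.  -0.2]
sign_top [0.5866 0.1072 0.212 ] [-0.  -2.2  0.4 -1.9]
sign_pivot [0.5298 0.1165 0.0986] [ 0.  -1.3  0.2 -1.1]
cap_top [0.628  0.0999 0.1226] [ 0.   1.5 -0.3  1.4]
bottle [ 0.4652 -0.1174 -0.0165] [ 0.1  1.3 -0.3  1.1]
puck [0.6149 0.3191 0.0013] [ 0.2 -1.4  0.2 -1.5]
beaker [0.5014 0.3601 0.0022] [-0.1  0.6 -0.1  0.5]
[0.61776408 0.14106155 0.72853199] 512.235752882671 [ 31.4   1.  -40.3 -10.1  -3.8  -4.2  10.    2.6  30.    0.6 -45.6 -12.7
 -29.6   0.5  44.7  14. ]
{'console': array([0.6178, 0.1411, 0.    ]), 'sign_top': array([0.5711, 0.0995, 0.2083]), 'sign_pivot': array([0.6178, 0.1411, 0.1   ]), 'cap_top': array([0.5432, 0.0745, 0.1231])}
[0.52875555 0.11721093 2.96736945] 12.752031340061468 [ 0.1 -0.2  1.6  0.   2.7 -3.2 -1.3 -1.2 -0.7 -0.8  0.7 -1.5 -0.4  1.6
  0.   1.4]
{'console': array([0.5288, 0.1172, 0.    ]), 'sign_top': array([0.5903, 0.1064, 0.2083]), 'sign_pivot': array([0.5288, 0.1172, 0.1   ]), 'cap_top': array([0.6272, 0.0999, 0.1231])}
```

The scene picture shows the sign at about (row 228, col 338) with the ring outward and the cap at (270,327). Bottle is at (225,254), beaker at (272,458) and puck at (325,432). The top view shows the console's four screws at about (198,248), (212,341), (286,222) and (302,328). I'll refine the console pose, yaw especially, using those screws.

```bash
cat > fit2.py <<'E'
import io,contextlib
with contextlib.redirect_stdout(io.StringIO()):
    from fit import *
import cv2
from scipy.spatial.transform import Rotation as Ro
def dark(c,r,cc):
    im=cv2.imread(f"pics/{c}1.png",0).astype(float); w=im[r-5:r+6,cc-5:cc+6]; d=np.clip(np.median(w)-15-w,0,None)
    g=np.mgrid[r-5:r+6,cc-5:cc+6]; return np.array([(g[0]*d).sum(),(g[1]*d).sum()])/d.sum()
S={"top":[(198,248),(212,341),(286,222),(302,328)],"scene":[(279,285),(306,371),(193,318),(212,402)]}
# order: downhill image-left(top)... sort by (u,v) signs below
sg={"top":[(-1,-1),(-1,1),(1,-1),(1,1)],"scene":[(-1,1),(-1,-1),(1,1),(1,-1)]}
O={k:[dark(k,*p) for p in S[k]] for k in S}; print(O)
def full(p):
    x,y,w,a,b=p; R=Ro.from_euler("z",w).as_matrix()
    L=lambda u,v,n:np.array([x,y,0])+R@np.array([u*c-n*s,v,.1+u*s+n*c])
    e=[]
    for k in S:
        for o,(i,j) in zip(O[k],sg[k]): e.append((proj(k,L(i*a,j*b,0))-o))
    for k,X in pts(p[:3]).items(): e+=[.3*(proj("scene",X)-obs[k][0]),.3*(proj("top",X)-obs[k][1])]
    return np.concatenate(e)
r=least_squares(full,[.5288,.117,3.0,.09,.09],loss="soft_l1",f_scale=1)
print(r.x.round(4),r.fun.round(1)); print({k:v.round(4) for k,v in pts(r.x[:3]).items()})
x,y,w=r.x[:3]; R=Ro.from_euler("z",w).as_matrix(); U=R@[c,0,s];N=R@[-s,0,c];V=R@[0,1,0]; P=np.array([x,y,.1])
np.savez("pose.npz",P=P,U=U,N=N,V=V)
def q(ydir):
    z=-N; m=np.c_[np.cross(ydir,z),ydir,z]; return Ro.from_matrix(m).as_quat(scalar_first=True)
for nm,base in (("cap",-.075*U+.058*N),("sign",.117*N)):
  for yd in (V,-V,U,-U):
    for h in (0,.08,.1):
        j=ik(P+base+(.155+h)*N,q(yd)); print(nm,yd.round(2),h,None if j is None else np.round(j,2))
E
python3 fit2.py
```

```text
{'top': [array([197.67783505, 248.03350515]), array([211.7697201 , 340.60050891]), array([285.01427552, 221.99785867]), array([301.45652174, 328.37374582])], 'scene': [array([279.11505682, 284.38352273]), array([305.8627451 , 370.76601307]), array([192.6672, 318.7232]), array([212.19436202, 401.77299703])]}
[0.5283 0.1162 3.0069 0.105  0.0951] [ 0.1 -0.5  0.2 -0.3  0.1 -0.3  0.1 -0.4  0.  -0.5  0.1 -0.4 -0.1 -0.4
  0.3 -0.7 -0.  -0.2  0.6  0.2  0.8 -0.7 -0.4 -0.6 -0.3 -0.4  0.3 -0.3
 -0.   0.9 -0.  -0. ]
{'console': array([0.5283, 0.1162, 0.    ]), 'sign_top': array([0.5902, 0.1078, 0.2083]), 'sign_pivot': array([0.5283, 0.1162, 0.1   ]), 'cap_top': array([0.6273, 0.1028, 0.1231])}
cap [-0.13 -0.99  0.  ] 0 None
cap [-0.13 -0.99  0.  ] 0.08 None
cap [-0.13 -0.99  0.  ] 0.1 None
cap [ 0.13  0.99 -0.  ] 0 None
cap [ 0.13  0.99 -0.  ] 0.08 None
cap [ 0.13  0.99 -0.  ] 0.1 None
cap [-0.86  0.12  0.5 ] 0 None
cap [-0.86  0.12  0.5 ] 0.08 None
cap [-0.86  0.12  0.5 ] 0.1 None
cap [ 0.86 -0.12 -0.5 ] 0 None
cap [ 0.86 -0.12 -0.5 ] 0.08 None
cap [ 0.86 -0.12 -0.5 ] 0.1 None
sign [-0.13 -0.99  0.  ] 0 None
sign [-0.13 -0.99  0.  ] 0.08 None
sign [-0.13 -0.99  0.  ] 0.1 None
sign [ 0.13  0.99 -0.  ] 0 None
sign [ 0.13  0.99 -0.  ] 0.08 None
sign [ 0.13  0.99 -0.  ] 0.1 None
sign [-0.86  0.12  0.5 ] 0 None
sign [-0.86  0.12  0.5 ] 0.08 None
sign [-0.86  0.12  0.5 ] 0.1 None
sign [ 0.86 -0.12 -0.5 ] 0 None
sign [ 0.86 -0.12 -0.5 ] 0.08 None
sign [ 0.86 -0.12 -0.5 ] 0.1 None
```

```bash
cat > h.py <<'E'
from workcell import *
import numpy as np
from scipy.spatial.transform import Rotation as Ro
D=np.load("pose.npz"); P,U,N,V=(D[k] for k in "PUNV")
def q(ydir,z=None):
    z=-N if z is None else z; ydir=ydir-z*(ydir@z); ydir=ydir/np.linalg.norm(ydir)
    return Ro.from_matrix(np.c_[np.cross(ydir,z),ydir,z]).as_quat(scalar_first=True)
E
cat > b.py <<'E'
from h import *
for nm,base in (("cap",-.075*U+.058*N),("sign",.117*N)):
  for ti in (0,10,20,30,40):
    # tilt towards vertical about V
    z=-(Ro.from_rotvec(V*np.radians(ti)).apply(N))
    for h in (0,.05):
      ok=[]
      for a in range(0,360,15):
        yd=Ro.from_rotvec(z*np.radians(a)).apply(V)
        j=ik(P+base+h*N-.155*z,q(yd,z))
        if j is not None: ok.append((a,np.round(j,2).tolist()))
      print(nm,ti,z.round(2),h,len(ok),[o[0] for o in ok],ok[:1])
E
python3 b.py
```

```text
cap 0 [-0.5   0.07 -0.87] 0 0 [] []
cap 0 [-0.5   0.07 -0.87] 0.05 0 [] []
cap 10 [-0.34  0.05 -0.94] 0 24 [0, 15, 30, 45, 60, 75, 90, 105, 120, 135, 150, 165, 180, 195, 210, 225, 240, 255, 270, 285, 300, 315, 330, 345] [(0, [0.12, 0.89, 0.65, 1.67, 0.09, -2.9])]
cap 10 [-0.34  0.05 -0.94] 0.05 24 [0, 15, 30, 45, 60, 75, 90, 105, 120, 135, 150, 165, 180, 195, 210, 225, 240, 255, 270, 285, 300, 315, 330, 345] [(0, [0.12, 0.98, 0.94, 1.87, 0.08, -2.91])]
cap 20 [-0.17  0.02 -0.98] 0 24 [0, 15, 30, 45, 60, 75, 90, 105, 120, 135, 150, 165, 180, 195, 210, 225, 240, 255, 270, 285, 300, 315, 330, 345] [(0, [0.14, 0.69, 0.34, 1.39, 0.05, -2.87])]
cap 20 [-0.17  0.02 -0.98] 0.05 24 [0, 15, 30, 45, 60, 75, 90, 105, 120, 135, 150, 165, 180, 195, 210, 225, 240, 255, 270, 285, 300, 315, 330, 345] [(0, [0.13, 0.74, 0.54, 1.53, 0.05, -2.88])]
cap 30 [-0.  0. -1.] 0 24 [0, 15, 30, 45, 60, 75, 90, 105, 120, 135, 150, 165, 180, 195, 210, 225, 240, 255, 270, 285, 300, 315, 330, 345] [(0, [0.17, 0.53, 0.08, 1.12, 0.0, -2.84])]
cap 30 [-0.  0. -1.] 0.05 24 [0, 15, 30, 45, 60, 75, 90, 105, 120, 135, 150, 
[... 1396 characters left out ...]
05, 120, 135, 150, 165, 180, 195, 210, 225, 240, 255, 270, 285, 300, 315, 330, 345] [(0, [0.18, 0.43, 0.14, 1.28, 0.0, -2.82])]
sign 30 [-0.  0. -1.] 0.05 24 [0, 15, 30, 45, 60, 75, 90, 105, 120, 135, 150, 165, 180, 195, 210, 225, 240, 255, 270, 285, 300, 315, 330, 345] [(0, [0.17, 0.47, 0.32, 1.42, 0.0, -2.84])]
sign 40 [ 0.17 -0.02 -0.98] 0 24 [0, 15, 30, 45, 60, 75, 90, 105, 120, 135, 150, 165, 180, 195, 210, 225, 240, 255, 270, 285, 300, 315, 330, 345] [(0, [0.21, 0.28, -0.09, 1.04, -0.06, -2.8])]
sign 40 [ 0.17 -0.02 -0.98] 0.05 24 [0, 15, 30, 45, 60, 75, 90, 105, 120, 135, 150, 165, 180, 195, 210, 225, 240, 255, 270, 285, 300, 315, 330, 345] [(0, [0.2, 0.31, 0.07, 1.16, -0.06, -2.81])]
```

The pose fit is good, with sub-pixel residuals. The arm can't reach exactly square to the slope, but 10° off square toward vertical works. For the cap I'll close across the slope, so the tilt stays in the pad plane. Pulling the cap now.

```bash
cat >> h.py <<'E'
Z=-Ro.from_rotvec(V*np.radians(10)).apply(N)   # tool axis, 10 deg off -N toward vertical
def tcp(u,v,n,z=Z): return P+u*U+v*V+n*N-.155*z  # TCP for a grasp point at u,v,n on the slope
def F(): f=np.array(current_force()); return np.round([f@U,f@V,f@N],1)
def where():  # grasp point in slope coordinates (mm)
    x=np.array(current_eef_pos()); w,a,b,c=current_tcp_rot(); z=Ro.from_quat([a,b,c,w]).as_matrix()[:,2]
    d=x+.155*z-P; return np.round(1e3*np.array([d@U,d@V,d@N]),1)
E
cat > c.py <<'E'
from h import *
p0=np.array(current_eef_pos()); q0=current_tcp_rot()
servo_line([p0[0],p0[1],.48],.2)
down=q(-V,np.array([0,0,-1.]))
move_pose([.60,.10,.47],down)
move_pose(tcp(-.075,0,.108),q(-V)if 0 else q(-V,Z)); print("hover",where(),F(),current_clock())
servo_line(tcp(-.075,0,.058),.08); print("at",where(),F())
f0=F(); gripper_close(60); print("grip",current_gripper_width(),current_grip_force(),where(),F(),current_clock())
import cv2
cv2.imwrite("pics/top2.png",read_camera("top")[100:340,140:460,::-1].repeat(2,0).repeat(2,1))
for d in range(2,27,2):
    servo_line(tcp(-.075,0,.058+d/1e3),.03); f=F(); print(d,where(),f,round(current_gripper_width(),4))
    if d>4 and abs(f[2]-f0[2])>22: break
print(current_clock())
E
python3 c.py
```

```text
hover [-74.5  -0.6 109.3] [ 1.  -0.2  1. ] 4.125
at [-74.6  -0.2  59.6] [ 0.3  0.6 -0.5]
grip 0.03205246954314528 59.9889691255521 [-75.1  -0.5  58.4] [-0.4 -6.3  4.6] 5.4417
2 [-75.   -0.5  59.8] [-0.4 -6.2  0.5] 0.0322
4 [-75.1  -0.5  61.6] [-0.5 -5.8  0. ] 0.0319
6 [-75.   -0.5  63.6] [-0.5 -6.8 -2.1] 0.0321
8 [-75.1  -0.5  65.5] [ 0.2 -5.6 -1.9] 0.032
10 [-75.   -0.5  67.6] [-0.6 -6.2 -2.4] 0.032
12 [-75.   -0.5  69.5] [-0.2 -5.7 -2.4] 0.0323
14 [-75.   -0.5  71.6] [-0.4 -5.3 -1.8] 0.0322
16 [-75.   -0.5  73.5] [ 0.3 -6.1 -1.4] 0.0321
18 [-75.   -0.5  75.6] [-0.3 -6.  -1.8] 0.0321
20 [-75.   -0.5  77.5] [-0.  -5.9 -2.5] 0.032
22 [-75.   -0.5  79.5] [-1.1 -6.9 -2.4] 0.0322
24 [-75.   -0.5  80.6] [ -2.4  -6.  -10. ] 0.0315
26 [-75.   -0.5  80.8] [ -5.2  -7.3 -27. ] 0.032
8.7417
```

```bash
cat > d.py <<'E'
from h import *
import cv2
servo_line(tcp(-.075,0,.0795),.03); let_go(); print("rel",where(),F())
servo_line(tcp(-.075,0,.150),.1)
im=read_camera("scene"); print([(np.round(d["location"]),round(float(d["confidence"]),2)) for d in pinpoint("scene","cap_top")[:2]])
cv2.imwrite("pics/scene2.png",cv2.resize(im[160:340,230:450,::-1],None,fx=3,fy=3))
best=None
for yd in (U,-U):
    j=ik(tcp(0,0,.16),q(yd,Z)); print(None if j is None else np.round(j,2))
print(current_clock())
E
python3 d.py
```

```text
rel [-75.    0.   79.5] [0.2 1.1 0.1]Traceback (most recent call last):
  File "d.py", line 4, in <module>
    servo_line(tcp(-.075,0,.150),.1)
    ~~~~~~~~~~^^^^^^^^^^^^^^^^^^^^^^
workcell.MotionError: the arm cannot follow that straight line within its joint ranges
```

```bash
cat > d.py <<'E'
from h import *
import cv2
servo_line(tcp(-.075,0,.122),.1); print(where(),current_eef_pos())
move_pose([.64,.10,.45],q(-V,np.array([0,0,-1.])))
im=read_camera("scene"); print([(np.round(d["location"]),round(float(d["confidence"]),2)) for d in pinpoint("scene","cap_top")[:2]])
cv2.imwrite("pics/scene2.png",cv2.resize(im[160:340,230:450,::-1],None,fx=3,fy=3))
for yd in (U,-U):
  for n in (.145,.155,.165):
    j=ik(tcp(0,0,n),q(yd,Z)); print(n,None if j is None else np.round(j,2))
print(current_clock())
E
python3 d.py
```

```text
[-75.4  -0.  121.5] [0.70574713 0.09222003 0.3131277 ]
[(array([262., 322.]), 0.6)]
0.145 [ 0.13  0.84  0.84  1.91  0.09 -1.32]
0.155 [ 0.13  0.86  0.91  1.96  0.09 -1.32]
0.165 [ 0.13  0.89  1.    2.01  0.09 -1.32]
0.145 [0.13 0.84 0.84 1.91 0.09 1.82]
0.155 [0.13 0.86 0.91 1.96 0.09 1.82]
0.165 [0.13 0.89 1.   2.01 0.09 1.82]
11.0583
```

View pics/scene2.png

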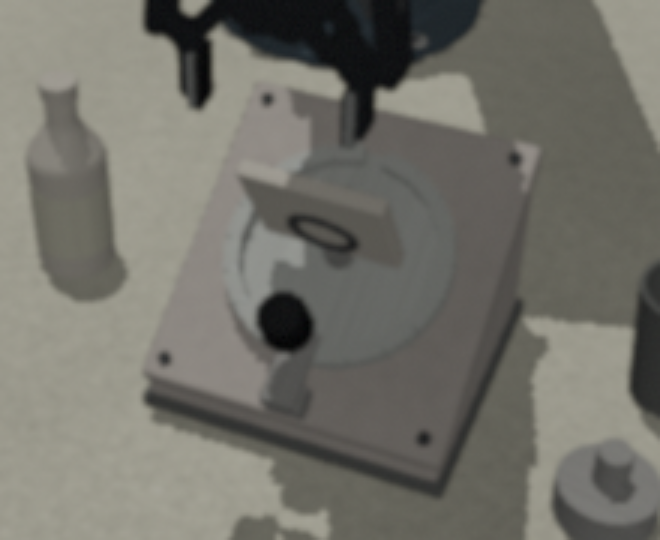

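The cap now stands clear of the bracket, at (row 322, col 285) in the crop, and the sign still shows its ring face. Next I'll pinch the sign and turn it with the last joint, watching the forces.

```bash
cat > e.py <<'E'
from h import *
move_pose(tcp(0,0,.162),q(-U,Z)); print("hover",where(),F())
servo_line(tcp(0,0,.112),.08); print("at",where(),F())
gripper_close(20); print("grip",current_gripper_width(),current_grip_force(),where(),F(),current_clock())
j0=np.array(current_joint_pos()); j=np.array(ik(tcp(0,0,.112),q(-U,Z)))
print(j.round(3),j0.round(3))
for k in range(1,13):
    t=j.copy(); t[5]=j[5]-k*np.pi/12; movej(t); f=F(); m=np.array(current_moment())
    print(k*15,where(),f,round(current_gripper_width(),4),m.round(2))
    if np.abs(f).max()>30: print("stop"); break
print(current_clock())
E
python3 e.py
```

```text
hover [ -0.3   0.  161.8] [0.4 0.7 0.1]
at [ 1.000e-01 -0.000e+00  1.126e+02] [0.3 0.  0.2]
grip 0.016165162326468797 19.679787215536635 [  1.   -0.  111.9] [9.4 0.7 3.1] 13.8333
[0.138 0.772 0.646 1.782 0.092 1.828] [0.138 0.772 0.646 1.784 0.093 1.828]
15 [ 9.000e-01 -1.000e-01  1.119e+02] [7.7 0.1 1.9] 0.0154 [0.29 1.75 0.04]
30 [6.00e-01 1.00e-01 1.12e+02] [7.  0.2 2.3] 0.0157 [-0.05  1.51  0.24]
45 [3.00e-01 1.00e-01 1.12e+02] [5.6 1.4 2.4] 0.0143 [-0.3   1.22  0.34]
60 [ -0.   0. 112.] [2.8 0.9 2.1] 0.0137 [-0.29  0.54  0.28]
75 [ -0.2  -0.2 112.1] [-0.6 -3.8  1.8] 0.0121 [ 0.11 -0.32  0.09]
90 [ -0.3  -0.5 112.1] [-1.7 -4.9  1.8] 0.0117 [ 0.82 -0.59 -0.27]
105 [ -0.3  -0.9 112.3] [-0.7 -5.5  3.4] 0.0116 [ 2.3  -0.71 -1.04]
120 [ -0.2  -1.3 112.6] [-0.2 -7.6  6.5] 0.0115 [ 3.41 -0.4  -1.63]
135 [ -0.2  -1.8 113.1] [ -2.3 -12.2  13.1] 0.012 [ 3.89 -0.15 -1.8 ]
150 [ 1.000e-01 -2.300e+00  1.133e+02] [  0.9 -12.7  14.8] 0.0119 [ 5.25  0.93 -2.35]
165 [  1.1  -0.2 112.6] [ 9.5  2.5 15.5] 0.0117 [ 2.22  4.02 -0.95]
180 [  0.9  -1.4 113. ] [  7.  -11.9  17.8] 0.0124 [ 2.12  3.39 -0.41]
18.1333
```

```bash
cat > g.py <<'E'
from h import *
import cv2
let_go(); wait(.3); print("open",where(),F())
gripper_close(20); print("sq",current_gripper_width(),where(),F())
let_go(); wait(.2)
servo_line(tcp(0,0,.160),.1); print(where())
move_pose([.64,.10,.45],q(U,np.array([0,0,-1.])))
for c,(a,b,d,e) in {"scene":(160,340,230,450),"top":(150,330,190,390)}.items():
    cv2.imwrite(f"pics/{c}3.png",cv2.resize(read_camera(c)[a:b,d:e,::-1],None,fx=3,fy=3))
print(current_clock(),np.round(current_joint_pos(),2))
E
python3 g.py
```

```text
open [  0.  -0. 112.] [-0.   0.4 -0.5]
sq 0.016117925346805655 [  1.    0.  111.9] [ 9.2 -0.2  3.3]
[ -0.3  -0.  159.5]
21.95 [ 0.15  0.56  0.58  1.6   0.   -1.28]
```

View pics/scene3.png

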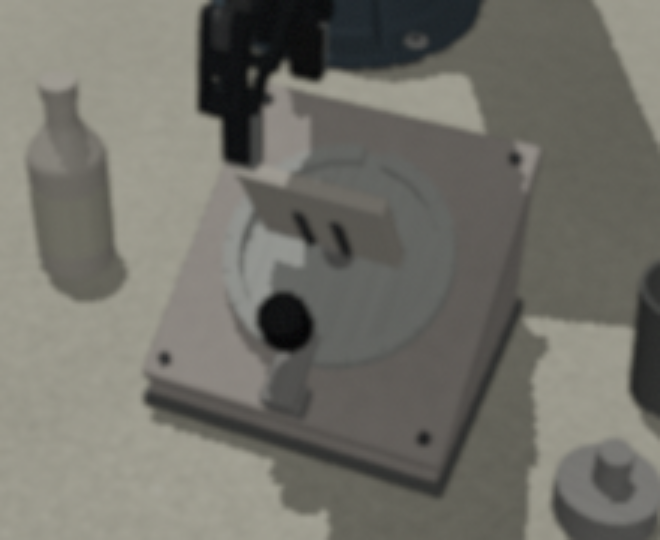

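View pics/top3.png

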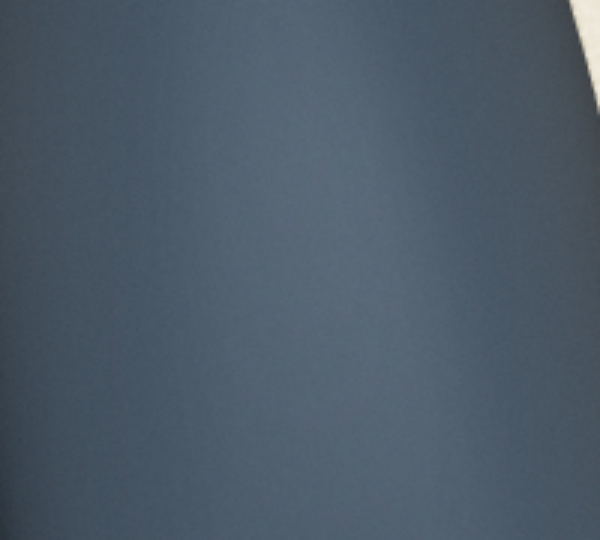

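The bars face the cap now, at about (235,320) in the crop, and the plate is in line as before. The top view is hidden by the arm. Next I'll push the cap home with closed fingertips.

```bash
cat > k.py <<'E'
from h import *
import cv2
gripper_close(20)
move_pose(tcp(-.072,0,.124),q(-V,Z)); print("hover",where(),F(),current_gripper_width())
for n in range(114,82,-2):
    servo_line(tcp(-.072,0,n/1e3),.03); f=F(); print(n,where(),f)
    if f[2]>35: break
servo_line(tcp(-.072,0,.122),.08)
move_pose([.64,.10,.45],q(-V,np.array([0,0,-1.]))); let_go()
im=read_camera("scene"); cv2.imwrite("pics/scene4.png",cv2.resize(im[160:340,230:450,::-1],None,fx=3,fy=3))
print(current_clock(),F())
E
python3 k.py
```

```text
hover [-7.190e+01 -1.000e-01  1.245e+02] [ 0.2 -0.1  1. ] 0.00010571650464267467
114 [-71.7  -0.  114.5] [-0.4 -0.3  0.4]
112 [-72.   0. 112.] [-0.2 -0.1  0.6]
110 [-71.9   0.  109.9] [ 0.1 -0.1  0.6]
108 [-71.9   0.  108.1] [0.6 0.5 0.6]
106 [-71.9  -0.  106. ] [-0.5 -0.1  1.9]
104 [-71.9   0.  103.9] [0.2 1.4 1.6]
102 [-72.    0.  101.8] [0.5 0.8 1.3]
100 [-72.   -0.   99.8] [ 0.2 -0.2  0.6]
98 [-72.    0.   97.8] [0.5 0.6 0.7]
96 [-72.    0.   95.9] [ 0.2 -0.1  0.2]
94 [-71.9   0.   93.8] [-0.3  1.5  1. ]
92 [-72.   -0.   91.9] [ 0.1 -0.1  0.5]
90 [-72.    0.   89.8] [-0.1  1.2  1.4]
88 [-72.    0.   88.8] [ 2.7  1.3 10.5]
86 [-72.   -0.   88.5] [ 4.6  1.  24.8]
84 [-72.1  -0.1  88.2] [ 7.2  2.7 39.7]
30.5167 [-0.4 -0.1 -0.3]
```

View pics/scene4.png

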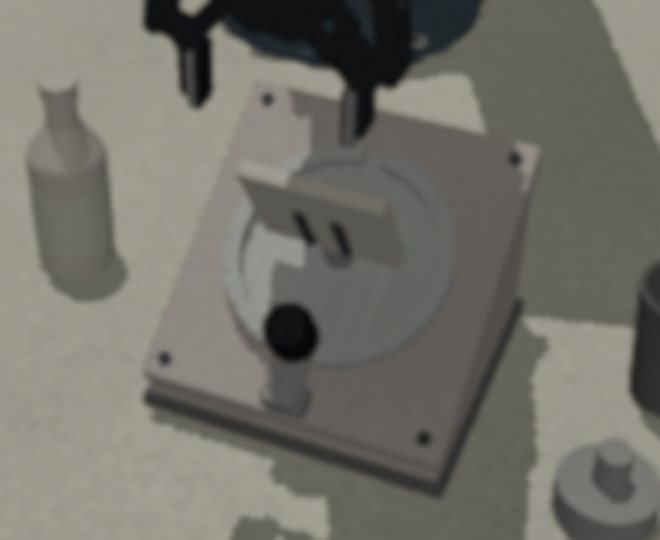

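The picture shows the cap low again, at (332,290), with the bars facing it. The push stopped at about 88.5 mm. Fully home should read 88 mm and a pin on the rim would read about 99 mm, so the cap is home.

```bash
python3 -c "
from workcell import *
print(hand_in())"
```

```text
the job is handed in; nothing more can be done
None
```

The job is handed in, but no verdict came back: the sign is turned half a turn with the bars facing downhill over the cap, the cap is pushed home to its stop, and I saw no sign of the bottle, puck or beaker being disturbed.

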